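Stand the slumped kit carton back in the row

TASK

The yellow kit carton has slumped sideways and leans on the tracked rover. Push it upright with the fingertips, then push it along the bench until it stands with its side flat against the blue carton, the gap closed. Only push: do not lift the carton, and leave the rover, the other cartons and the small parts where they are.

Things in the scene. Friction and masses are not known exactly. Their poses are not given: they have to be found in the camera images.
- yellow_carton: Yellow rigid kit carton, 0.3 to 0.65 kg, 170 deep (x), 70 thick (y), 150 tall (z). Origin: centre of its underside; z to its top. At the start it leans about 42 degrees towards its +y side: lower +y edge on the bench, +y face on the rover's track edge. Slides on the tiles with friction 0.28 to 0.42; pushed below half its height it slides, pushed near the top it tips.
- blue_carton: Light blue kit carton with a dark blue foot, standing still, about 0.9 kg: 190 deep (x) by 80 thick (y) by 170 tall (z). Origin: centre of its underside. Its +y face looks towards the yellow carton, to which it is almost parallel; the yellow carton, when stood up, is 25 to 110 away from it.
- rover: Black tracked rover, about 0.95 kg, 210 long (x, nose to -x), 160 wide (y), origin on the bench under its middle. Tracks 60 high; the board, the battery holder and the sensor on its deck reach up to 77, within 30 of its centre line. The yellow carton leans on its -y track.
- white_carton: Cream-white kit carton with a red foot, 180 by 60 by 140 tall, about 0.8 kg, standing behind the blue one (on its -y side). Origin: centre of its underside. Bystander.
- wheel: Loose black wheel with yellow hub, 65 across, 26 high, lying flat. Origin: centre of its underside. Bystander.
- gear_motor: Small yellow gear motor with a silver can, 70 by 22 by 18 high, lying. Origin: centre of its underside. Bystander.
- battery_box: Open plywood box with four blue cells, 90 by 85 by 50 high. Origin: centre of its underside. Bystander.
- screwdriver: Screwdriver lying on the bench in front of the rover, handle to its -x. Bystander.
Not all that is in view belongs to the job. Leave any green or purple look-alike of the blue_carton alone.

How it is judged:
By the outcome, as a careful person would: the job done as asked, in the order asked, and still so for the second after the job is handed in, with the robot touching nothing.
It also fails if it takes over 45 s, if anything falls off the work surface, if the arm or the gripper's body presses on something with over 40 N, if the wrist force passes 120 N, or if a joint passes its speed limit or range.

ROBOT

A 6-joint arm with a two-finger parallel gripper is mounted at the origin on the work surface. World frame = base frame: x ahead of the robot, y to its left, z up, the work surface at z = 0. Lengths are in m, angles in rad, forces in N, time in s.
With the tool pointing down it reaches from about 0.425 to 0.95 m from the base axis. Payload 3.5 kg.
Tool frame: the origin (TCP) lies midway between the tips of the shut fingers; the grasp point (between the pads) lies 19 mm behind it; z points along the fingers, y is the line along which they close (so a half turn about z gives the same grasp; the last joint's range is limited). The gripper opens to 85 mm and grips with 20 to 120 N. Pads are 22 mm wide; open, the fingers measure 114 mm over their backs; the gripper's body (76 mm by 85 mm) begins 54 mm behind the grasp point. The pads swing forward as they close: fully open they stand 13 mm farther back than shut.
Start: joints at [-1.318, 0.286, 1.577, -0, 1.279, -0.15], TCP at [0.265, -0.621, 0.231] pointing down, gripper open.
Joint ranges: [-2.77, 2.77], [-0.9, 2.22], [0.21, 2.48], [-1.53, 4.67], [0.24, 2.81], [-2.84, 2.84]. Speed limits (rad/s): [2.79, 2.79, 3.14, 3.14, 3.14, 3.14].

INTERFACE

Orientations are given as a unit quaternion [x, y, z, w].
In Python, from plant import get_state, read_camera, ctrl gives the robot as it stands.
- The arm moves only by the shell command python3 -m crank 'ROWS' [FORCE]. ROWS is JSON, a list of rows, each a list of 3 entries, a list of its own where there are three numbers: the shift along the tool's x, y, z in mm, then the turn about the tool's z in degrees, then the closure in counts, from 0 (fully open) to 255 (shut). In form: [[[tx, ty, tz], yaw, claw], ...]. A call has 1 to 10 rows; each row is the pose to reach, as a shift and turn from the pose commanded when the call began, along the tool's axes at that moment; what a row does not reach only later rows make up. A row lasts 1/10 s, in which the tool goes at most 50 mm and 8.59 degrees, less where a joint would pass 70% of its speed; a pose out of reach is approached as far as the arm can. A call with a gripper value outside its range is refused whole. The fingers move at their own pace and stop on an object; FORCE is the grip in N (left out, the last holds). Time passes only in rows, so rows that repeat a pose let the fingers close. It gives the time, the measured TCP pose, the force, the opening and the grip force at its end, in the units of the state.
- get_state(): the state, without advancing time (a new reading comes with each control period).
- read_camera(name): name is "scene" or "top"; returns a dict with "frame" (400x640x3 uint8, blue, green, red), "range_z" (400x640 float32, m along the optical axis (not along the pixel's ray), 0 where there is no reading), "vfov" (degrees; the focal length in pixels is half the picture's height over the tangent of half this angle, whatever the lens; pixels are square), "cx", "cy" (the principal point, pixels), "origin" and "orientation" of the camera in the world. Camera axes: x right, y down, z forward; pixel columns grow to the right and rows downward; lengths in m; the calibration is good to about 2 mm. A picture is of the moment at which its call begins.
- ctrl.sign_off(): hands the job in; it is judged then, once.
The state is a dict: "time": time; "qpos": joint angles; "dq": joint speeds; "joint_efforts": joint torques, N m; "eef_pos": TCP position; "tcp_rot": TCP orientation; "contact_force": force on the tool from outside, world axes, zero at the start; "wrist_torque": the same for the moment, N m; "opening": opening from 0.0 (shut) to 1.0 (fully open); "finger_force": force on a finger pad.
Only numpy, scipy, OpenCV 4.12 (cv2) and the standard library are available. Lean on these libraries where they do the work, as an engineer would, in place of code of your own. Each camera call takes 0.05 s, during which the arm holds its last target. There are 200 camera calls.

## Working session

There is one attempt and no reset: what is moved stays moved. The work goes in short steps, Python scripts to look and compute and a shell command to move; the robot and the scene stay as the last step left them, time stands still between calls to the robot, and variables do not carry over. Pictures are saved under pics/ and viewed, at most 10 in all, crops included, and the job is handed in when it is done.

```bash
mkdir -p pics; ls
cat > h.py <<'E'
import numpy as np, cv2
from scipy.spatial.transform import Rotation as R
from plant import get_state, read_camera, ctrl
def cap(n,f):
    c=read_camera(n); cv2.imwrite('pics/'+f+'.png',c['frame']); np.savez('/tmp/'+f+'.npz',**c); return c
def cloud(c):
    f=200/np.tan(np.radians(float(c['vfov']))/2); z=c['range_z']
    v,u=np.mgrid[0:400,0:640]
    p=np.stack([(u-c['cx'])/f*z,(v-c['cy'])/f*z,z],-1)
    q=np.asarray(c['orientation'])
    r=q if q.shape==(3,3) else R.from_quat(q).as_matrix()
    P=p@r.T+c['origin']; P[z==0]=np.nan; return P
E
python3 - <<'E'
from h import *
for n in('scene','top'):
    c=cap(n,n+'0'); print(c['vfov'],c['cx'],c['cy'],c['origin'],c['orientation'])
print(get_state())
E
```

```text
pics
46.920068192691325 319.57041608826484 193.38165689664226 [0.88246803 0.36495842 1.29342651] [ 0.3518666   0.92188564 -0.1494702  -0.06305093]
49.05328967176014 314.95912321331804 203.82163125787787 [0.41339652 0.03051262 1.02734652] [ 0.71149141 -0.69718729  0.05213023 -0.07065624]
{'time': 0.1, 'qpos': array([-1.31800456e+00,  2.87123067e-01,  1.57806524e+00, -1.18562762e-05,
        1.27859373e+00, -1.50016653e-01]), 'dq': array([-0.00213962, -0.002651  , -0.00342173, -0.00106269,  0.00067447,
       -0.00058964]), 'joint_efforts': array([ 1.18051794e-03, -4.07292116e+01, -2.93698096e+01, -1.14632157e-04,
        3.38980928e-03,  3.69627358e-06]), 'eef_pos': array([ 0.26446302, -0.62037478,  0.23003608]), 'tcp_rot': array([ 9.79785708e-01,  2.00046914e-01, -6.18963028e-05, -1.09295583e-03]), 'contact_force': array([-0.33843624,  0.44833814, -0.0772542 ]), 'wrist_torque': array([ 0.02492976, -0.00711094,  0.01607333]), 'finger_force': 0.0, 'opening': 1.0049713479945386}
```

View pics/scene0.png

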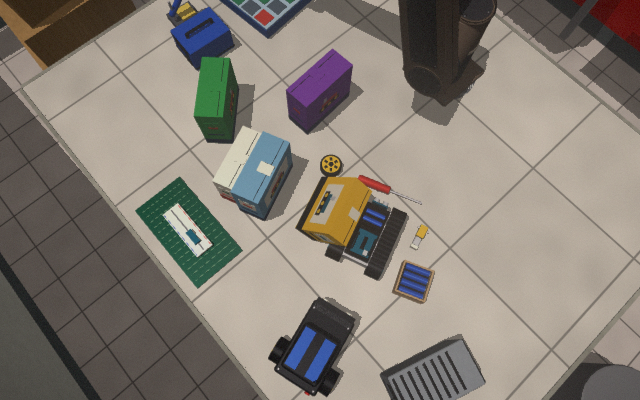

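View pics/top0.png

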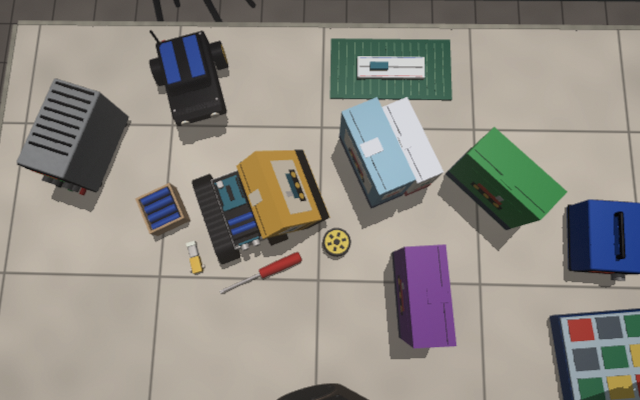

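The carton to close up to is the light blue one at top (375,150), with the white one behind it. It fits better than green (505,180) or purple (425,295), which are look-alikes by colour. Yellow is at (280,190), leaning left on the rover at (230,215). Next I'll measure these.

```bash
cat > m.py <<'E'
from h import *
def meas(tag):
    out={}
    for n in('scene','top'):
        c=np.load(f'/tmp/{n}{tag}.npz'); P=cloud(c); hsv=cv2.cvtColor(c['frame'],cv2.COLOR_BGR2HSV)
        H,S,V=[hsv[...,i].astype(int) for i in range(3)]
        x,y,z=P[...,0],P[...,1],P[...,2]
        reg=(x>.3)&(x<.95)&(y>-.35)&(y<.35)
        ye=reg&(H>12)&(H<28)&(S>130)&(z>.03)
        bl=reg&(H>90)&(H<112)&(S>50)&(V>90)&(z>.155)&(z<.185)
        out[n]=(P,ye,bl,reg)
    return out
E
python3 - <<'E'
from m import *
for n,(P,ye,bl,reg) in meas('0').items():
    print(n,'table z',np.nanmedian(P[...,2][reg&(P[...,2]<.02)]))
    for nm,m in(('blue top',bl),('yellow',ye)):
        m=cv2.morphologyEx(m.astype(np.uint8),cv2.MORPH_OPEN,np.ones((3,3)))
        k,l,s,ce=cv2.connectedComponentsWithStats(m); i=1+np.argmax(s[1:,4]); p=P[l==i]
        print(nm,len(p),s[i],'min',p.min(0).round(3),'max',p.max(0).round(3))
        (c,wh,a)=cv2.minAreaRect((p[:,:2]*1000).astype(np.float32)); print('  rect',np.round(c,1),np.round(wh,1),round(a,1))
    # spot points in top
    if n=='top':
        for u,v in[(342,113),(379,101),(375,203),(414,189),(240,163),(297,151),(325,212),(257,236),(196,180),(224,262),(207,175),(238,257),(325,155),(336,242),(410,102),(439,172)]:
            print((u,v),P[v,u].round(3),P[v,u+2].round(3))
c=np.load('/tmp/top0.npz')['frame'][120:290,170:440]
cv2.imwrite('pics/crop0.png',cv2.resize(c,None,fx=2.95,fy=2.95,interpolation=cv2.INTER_CUBIC))
E
```

```text
scene table z -5.7197648092532916e-05
blue top 1845 [ 231  132   58   72 1845] min [ 0.586 -0.142  0.163] max [0.787 0.005 0.176]
  rect [686.5 -69.2] [191.4  82. ] 24.1
yellow 2208 [ 302  177   69   69 2208] min [0.5   0.045 0.046] max [0.701 0.228 0.162]
  rect [599.6 136.1] [172.4 133.5] 22.4
top table z 0.0007737372484936111
blue top 3177 [ 342   98   73   97 3177] min [ 0.587 -0.142  0.155] max [0.789 0.003 0.176]
  rect [688.4 -68.6] [190.4  80.4] 23.8
yellow 3450 [ 238  151   83   87 3450] min [0.501 0.046 0.053] max [0.703 0.227 0.162]
  rect [600.5 138.6] [169.1 139.6] 22.2
(342, 113) [0.754 0.003 0.171] [ 0.756 -0.001  0.167]
(379, 101) [ 0.855 -0.093 -0.001] [ 0.855 -0.098 -0.001]
(375, 203) [ 0.588 -0.077  0.054] [ 0.592 -0.083  0.036]
(414, 189) [ 0.621 -0.164  0.057] [ 0.627 -0.173  0.033]
(240, 163) [0.658 0.219 0.12 ] [0.657 0.214 0.126]
(297, 151) [0.704 0.101 0.065] [0.706 0.097 0.058]
(325, 212) [0.565 0.035 0.057] [0.567 0.031 0.05 ]
(257, 236) [0.506 0.181 0.082] [0.509 0.182 0.051]
(196, 180) [0.634 0.331 0.057] [0.635 0.327 0.055]
(224, 262) [0.45  0.26  0.038] [0.451 0.258 0.03 ]
(207, 175) [0.647 0.308 0.053] [0.649 0.306 0.044]
(238, 257) [0.462 0.23  0.035] [0.464 0.232 0.002]
(325, 155) [ 0.715  0.038 -0.001] [ 0.714  0.033 -0.   ]
(336, 242) [0.501 0.009 0.029] [0.501 0.004 0.028]
(410, 102) [ 0.853 -0.169  0.   ] [ 0.854 -0.175 -0.002]
(439, 172) [ 0.64  -0.199  0.142] [ 0.64  -0.203  0.141]
```

View pics/crop0.png

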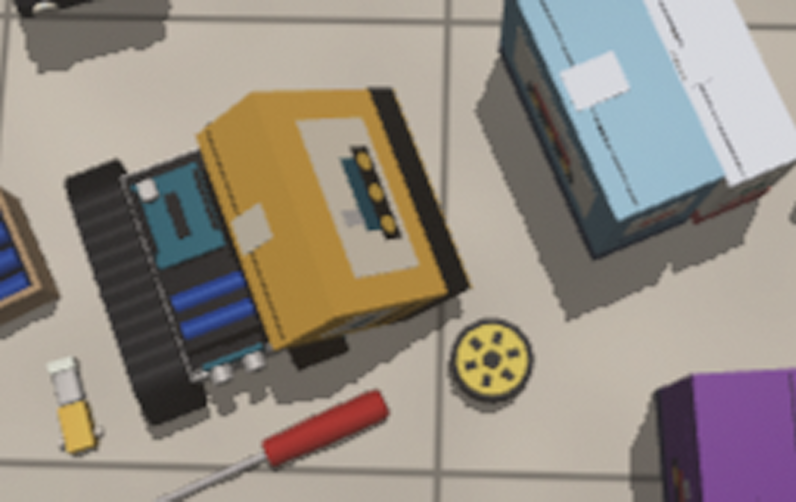

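```bash
python3 -m crank '[[[381,-294,-30],0,0],[[381,-294,-30],0,0],[[381,-294,-30],0,0],[[381,-294,-30],0,0],[[381,-294,-30],0,0],[[381,-294,-30],0,0],[[381,-294,-30],0,0],[[381,-294,-30],0,0],[[381,-294,-30],0,0],[[381,-294,-30],0,0]]'
```

```text
time: 1.1
eef_pos: [0.5007, -0.1981, 0.2612]
tcp_rot: [0.98, 0.201, 0.0, -0.0]
contact_force: [-0.0, -0.9, 0.6]
opening: 0.999
finger_force: 0.0
```

```bash
python3 -m crank '[[[224,-415,0],0,0],[[224,-415,0],0,0],[[224,-415,0],0,0],[[224,-415,0],0,0],[[224,-415,0],0,0],[[224,-415,0],0,0],[[224,-415,0],0,0],[[224,-415,0],0,0],[[224,-415,0],0,0],[[224,-415,0],0,0]]'
python3 -m crank '[[[0,0,30],0,0],[[0,0,60],0,0],[[0,0,90],0,0],[[0,0,110],0,0],[[0,0,110],0,0]]'
python3 - <<'E'
from h import *
s=get_state(); p=s['eef_pos']; th=np.radians(22.3); ex=np.array([np.cos(th),np.sin(th)]); ey=np.array([-ex[1],ex[0]])
print(p, 'ex',p[:2]@ex,'ey',p[:2]@ey, R.from_quat(s['tcp_rot']).as_matrix()[:2,0])
a=cap('scene','scene1')['frame'][130:300,230:470]
cv2.imwrite('pics/c1.png',cv2.resize(a,None,fx=3.3,fy=3.3))
E
```

```text
time: 2.1
eef_pos: [0.5425, 0.2722, 0.2606]
tcp_rot: [0.979, 0.202, -0.0, -0.0]
contact_force: [-0.5, -1.1, 0.4]
opening: 0.997
finger_force: 0.0
time: 2.6
eef_pos: [0.5403, 0.2676, 0.1465]
tcp_rot: [0.98, 0.2, -0.005, 0.0]
contact_force: [-0.1, 1.0, 0.0]
opening: 0.999
finger_force: 0.0
[0.54033338 0.26759436 0.14654741] ex 0.6014620225504345 ey 0.04254807177877538 [0.91991776 0.3920067 ]
```

View pics/c1.png

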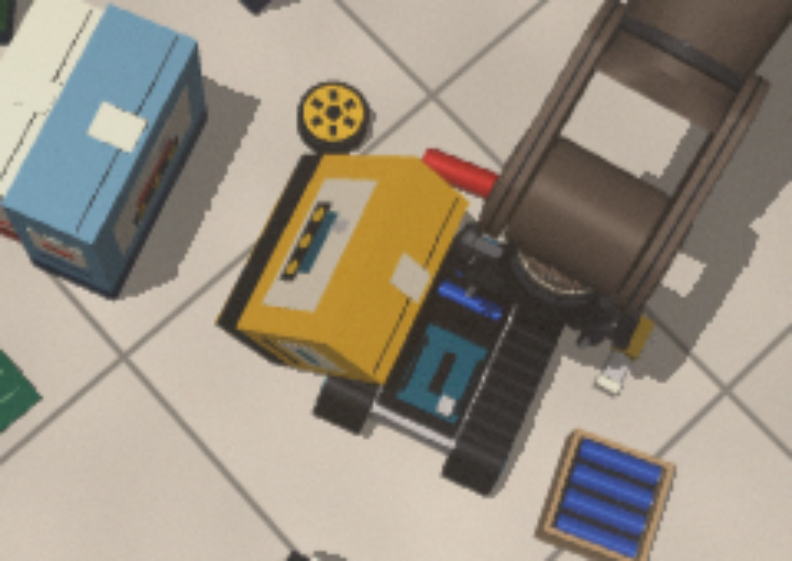

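The fingertips hang over the deck at crop (485,245), just clear of the carton's top edge, which runs from (470,200) to (385,380). I'll check the finger geometry in the cloud.

Run:
```python
from h import *
th=np.radians(22.3); ex=np.array([np.cos(th),np.sin(th)]); ey=np.array([-ex[1],ex[0]])
c=np.load('/tmp/scene1.npz'); P=cloud(c); a=P[...,:2]@ex; b=P[...,:2]@ey; z=P[...,2]
p=get_state()['eef_pos']; A=p[:2]@ex;B=p[:2]@ey
hsv=cv2.cvtColor(c['frame'],cv2.COLOR_BGR2HSV)
m=(abs(a-A)<.06)&(abs(b-B)<.1)&(z>.125)&(hsv[...,1]<120)
for lo in np.arange(.13,.27,.01):
    k=m&(z>=lo)&(z<lo+.01)
    if k.sum()>2: print(round(lo,2),k.sum(),'da',(a[k].min()-A).round(3),(a[k].max()-A).round(3),'db',(b[k].min()-B).round(3),(b[k].max()-B).round(3))
y=(hsv[...,0]>12)&(hsv[...,0]<28)&(hsv[...,1]>130)&(z>.1)&(abs(a-.607)<.1)&(b<.0)&(b>-.15)
for i in (.54,.57,.60,.63,.66): 
    k=y&(abs(a-i)<.01); print(i,b[k].max().round(4), z[k][b[k].argmax()].round(4), z[k].max().round(3))
print('yellow a',np.percentile(a[y],[1,99]))
```

```text
0.13 12 da -0.009 0.013 db -0.1 -0.095
0.16 9 da 0.001 0.008 db -0.055 0.054
0.17 11 da 0.002 0.009 db -0.052 0.057
0.18 8 da 0.003 0.009 db -0.053 0.05
0.19 9 da -0.011 0.009 db -0.044 0.061
0.2 45 da -0.012 0.012 db -0.067 0.069
0.21 74 da -0.015 0.015 db -0.073 0.075
0.22 70 da -0.012 0.016 db -0.072 0.073
0.23 48 da -0.013 0.016 db -0.07 0.072
0.24 34 da -0.012 0.016 db -0.069 0.069
0.25 63 da -0.011 0.012 db -0.068 0.07
0.26 115 da -0.013 0.013 db -0.066 0.068
0.27 4 da 0.026 0.036 db -0.005 0.026
0.54 -0.0356 0.1132 0.16
0.57 -0.035 0.1149 0.161
0.6 -0.0307 0.215 0.215
0.63 -0.0353 0.1093 0.16
0.66 -0.0347 0.1122 0.16
yellow a [0.52221574 0.69170623]
```

```bash
python3 -c "
from plant import get_state;print(get_state()['qpos'])"; python3 -m crank '[[[6,0,-20],8,0],[[6,0,-20],16,0],[[6,0,-20],24,0],[[6,0,-20],32,0],[[6,0,-20],40,0],[[6,0,-20],48,0]]'; python3 -c "
from plant import get_state;print(get_state()['qpos'])"
```

```text
[2.91698596e-01 2.14973672e-01 1.81984310e+00 1.21287360e-05
 1.11154079e+00 1.45965930e+00]
time: 3.25
eef_pos: [0.5499, 0.2711, 0.1738]
tcp_rot: [0.976, -0.219, 0.002, -0.001]
contact_force: [0.3, 0.1, 0.3]
opening: 0.998
finger_force: 0.0
[2.92691159e-01 2.02129980e-01 1.78655921e+00 5.04940553e-07
 1.14922657e+00 2.30427248e+00]
```

```bash
python3 -m crank '[[[0,0,0],-8,0],[[0,0,0],-16,0],[[0,0,0],-24,0],[[0,0,0],-32,0],[[0,0,0],-40,0],[[0,0,0],-48,0],[[0,0,0],-56,0],[[0,0,0],-64,0],[[0,0,0],-72,0],[[0,0,0],-80,0]]'
python3 -m crank '[[[0,0,0],-8,0],[[0,0,0],-16,0],[[0,0,0],-24,0],[[0,0,0],-32,0],[[0,0,0],-40,0],[[0,0,0],-48,0],[[0,0,0],-58,0],[[0,0,0],-58,0]]'
cat > st.py <<'E'
from h import *
th=np.radians(22.3); ex=np.array([np.cos(th),np.sin(th)]); ey=np.array([-ex[1],ex[0]])
s=get_state(); p=s['eef_pos']; Rm=R.from_quat(s['tcp_rot']).as_matrix()
print('ex',p[:2]@ex,'ey',p[:2]@ey,'z',p[2],'yaw ty',np.degrees(np.arctan2(Rm[1,1],Rm[0,1])),'tx',Rm[:,0].round(3),s['contact_force'].round(1),s['qpos'][5])
E
python3 st.py
```

```text
time: 4.25
eef_pos: [0.5499, 0.2711, 0.1738]
tcp_rot: [0.885, 0.465, 0.002, 0.0]
contact_force: [0.3, 0.4, -0.3]
opening: 0.999
finger_force: 0.0
time: 5.05
eef_pos: [0.5498, 0.2711, 0.1736]
tcp_rot: [0.551, 0.835, 0.001, 0.001]
contact_force: [-1.0, -0.9, 0.2]
opening: 0.999
finger_force: 0.0
ex 0.6115595180463943 ey 0.04218407521706165 z 0.1735792039136836 yaw ty 23.137004746004486 tx [-0.393  0.92  -0.   ] [-1.  -0.9  0.2] -0.11111644375179255
```

```bash
python3 -m crank '[[[0,-4,40],0,0],[[0,-4,70],0,0],[[0,-4,95],0,0],[[0,-4,95],0,0],[[-20,-4,95],0,0],[[-40,-4,95],0,0],[[-55,-4,95],0,0],[[-55,-4,95],0,0]]'; python3 st.py
python3 -m crank '[[[-5,0,0],0,0],[[-10,0,0],0,0],[[-15,0,0],0,0],[[-18,0,-2],0,0],[[-21,0,-5],0,0],[[-24,0,-8],0,0],[[-27,0,-11],0,0],[[-30,0,-14],0,0]]'
python3 - <<'E'
from h import *
a=cap('scene','scene2')['frame'][130:300,230:470]
cv2.imwrite('pics/c2.png',cv2.resize(a,None,fx=3.3,fy=3.3))
E
```

```text
time: 5.85
eef_pos: [0.5686, 0.2174, 0.0784]
tcp_rot: [0.553, 0.833, 0.001, 0.001]
contact_force: [-0.0, -0.4, -0.4]
opening: 0.998
finger_force: 0.0
ex 0.6086301042049048 ey -0.01458988340076103 z 0.0784281757760276 yaw ty 22.8973173240979 tx [-0.389  0.921 -0.001] [-0.  -0.4 -0.4] -0.2007170937822495
time: 6.65
eef_pos: [0.5786, 0.1908, 0.0907]
tcp_rot: [0.551, 0.834, 0.0, 0.0]
contact_force: [0.1, 1.2, -0.1]
opening: 1.0
finger_force: 0.2
```

View pics/c2.png

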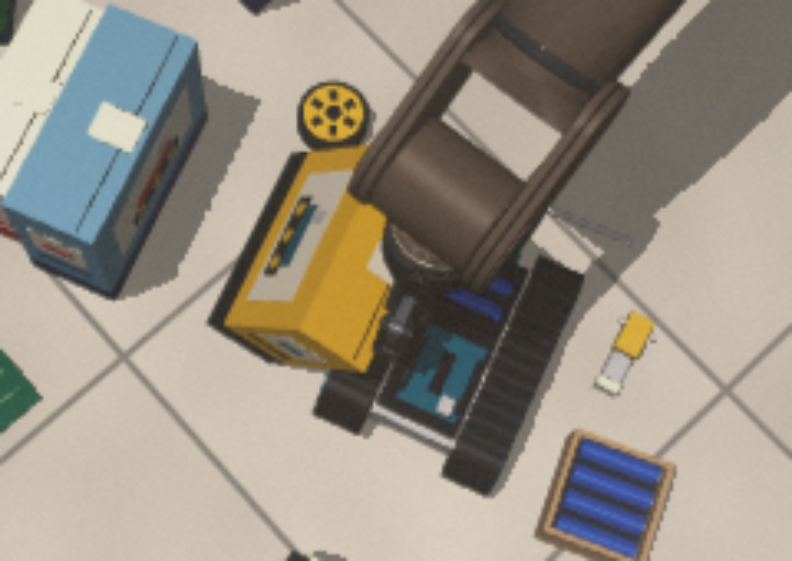

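Fingers at crop (385,330) push the top edge. The carton's top face has moved left by about 20 px, and the wheel at (332,115) and rover haven't moved. I'll keep going slowly.

```bash
python3 -m crank '[[[-3,0,-2],0,0],[[-6,0,-4],0,0],[[-9,0,-6],0,0],[[-12,0,-8],0,0],[[-15,0,-9],0,0],[[-18,0,-10],0,0],[[-20,0,-11],0,0],[[-22,0,-12],0,0]]'; python3 -m crank '[[[-2,0,-1],0,0],[[-4,0,-1],0,0],[[-6,0,-1],0,0],[[-6,0,-1],0,0],[[-6,0,-1],0,0],[[-6,0,-1],0,0]]'; python3 st.py;  python3 - <<'E'
from h import *
cap('top','top3')
a=cap('scene','scene3')['frame'][130:300,230:470]
cv2.imwrite('pics/c3.png',cv2.resize(a,None,fx=3.3,fy=3.3))
E
```

```text
time: 7.5
eef_pos: [0.5871, 0.1706, 0.1023]
tcp_rot: [0.551, 0.834, -0.0, -0.0]
contact_force: [-0.6, -0.5, 1.0]
opening: 1.001
finger_force: 0.0
time: 8.1
eef_pos: [0.5894, 0.1653, 0.1033]
tcp_rot: [0.551, 0.834, -0.0, -0.0]
contact_force: [-0.7, -0.3, -0.7]
opening: 0.999
finger_force: 0.0
ex 0.6080212417567937 ey -0.07067304717652287 z 0.10326900440706525 yaw ty 23.083079559494234 tx [-0.392  0.92   0.   ] [-0.7 -0.3 -0.7] -0.29499956894335183
```

View pics/c3.png

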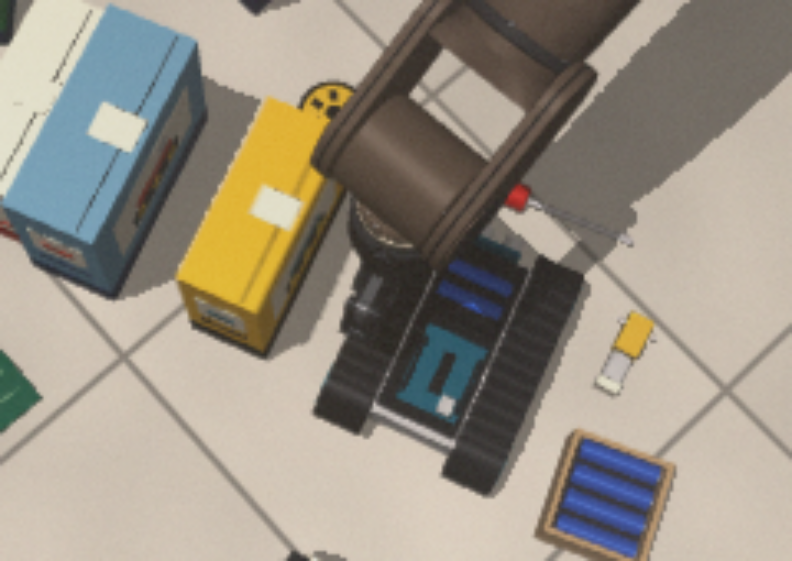

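The carton stands upright: its top runs from crop (180,280) to (330,120), with a dark foot all round. The rover hasn't moved. Now I'll measure its pose and the gap.

```bash
cat > g.py <<'E'
from m import *
import sys
th=np.radians(24); ex=np.array([np.cos(th),np.sin(th)]); ey=np.array([-ex[1],ex[0]])
for n,(P,ye,bl,reg) in meas(sys.argv[1]).items():
    z=P[...,2]; ye=ye&(z>.14)&(z<.16)
    for nm,m in(('blue',bl),('yellow',ye)):
        m=cv2.morphologyEx(m.astype(np.uint8),cv2.MORPH_OPEN,np.ones((2,2)))
        k,l,s,ce=cv2.connectedComponentsWithStats(m); i=1+np.argmax(s[1:,4]); p=P[l==i]
        (c,wh,a)=cv2.minAreaRect((p[:,:2]*1000).astype(np.float32))
        print(n,nm,np.round(c,1),np.round(wh,1),round(a,1),'zmed',np.median(p[:,2]).round(4),'ex',np.percentile(p[:,:2]@ex,[.5,99.5]).round(4),'ey',np.percentile(p[:,:2]@ey,[.5,99.5]).round(4))
t=get_state()['eef_pos']; print('tcp ex',t[:2]@ex,'ey',t[:2]@ey,t[2])
E
python3 g.py 3
```

```text
scene blue [686.2 -66.9] [190.8  75.5] 24.6 zmed nan ex [nan nan] ey [nan nan]
scene yellow [630.7  66.8] [169.5  66.7] 23.6 zmed nan ex [nan nan] ey [nan nan]
top blue [nan nan] [0. 0.] 0.0 zmed nan ex [nan nan] ey [nan nan]
top yellow [561.3  54.9] [31.   8.4] 33.2 zmed nan ex [nan nan] ey [nan nan]
tcp ex 0.605678154544723 ey -0.08862987241482333 0.10329125462113224
```

```bash
python3 -m crank '[[[-15,-3,9],-1,0],[[-30,-3,18],-1,0],[[-45,-3,18],-1,0],[[-52,-3,18],-1,0],[[-56,-3,18],-1,0],[[-60,-3,18],-1,0],[[-64,-3,18],-1,0],[[-68,-3,18],-1,0],[[-72,-3,18],-1,0],[[-76,-3,18],-1,0]]'
python3 - <<'E'
from h import *
cap('top','top4')
a=cap('scene','scene4')['frame'][130:300,230:470]
cv2.imwrite('pics/c4.png',cv2.resize(a,None,fx=3.3,fy=3.3))
E
sed -i 's/P=cloud(c);/P=np.nan_to_num(cloud(c));/' m.py; python3 g.py 4
```

```text
time: 9.2
eef_pos: [0.6168, 0.0942, 0.0859]
tcp_rot: [0.544, 0.839, 0.0, 0.0]
contact_force: [0.0, 1.5, 2.0]
opening: 1.003
finger_force: 0.1
scene blue [393.6 -67.4] [786.3 140.5] 0.4 zmed 0.1692 ex [0.5052 0.6939] ey [-0.3774 -0.3012]
scene yellow [365.8  13.9] [726.1  93.4] 9.5 zmed 0.151 ex [0.5658 0.6879] ey [-0.2442 -0.1742]
top blue [430.9 -74.9] [861.6 151.2] 0.1 zmed 0.1703 ex [0.5059 0.6906] ey [-0.3911 -0.3027]Traceback (most recent call last):
  File "g.py", line 8, in <module>
    k,l,s,ce=cv2.connectedComponentsWithStats(m); i=1+np.argmax(s[1:,4]); p=P[l==i]
                                                      ~~~~~~~~~^^^^^^^^^
    return _wrapfunc(a, 'argmax', axis=axis, out=out, **kwds)
    return bound(*args, **kwds)
ValueError: attempt to get argmax of an empty sequence
```

View pics/c4.png

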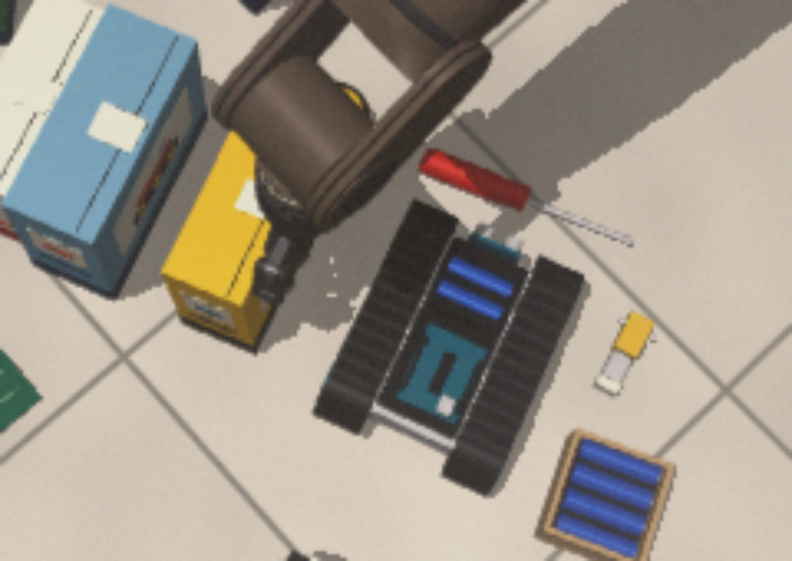

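It moved about 14 mm. The foot corner at (257,350) moved a little less than the top corner at (163,270), so I'll check for tipping.

```bash
cat > t.py <<'E'
from m import *
import sys
th=np.radians(24); ex=np.array([np.cos(th),np.sin(th)]); ey=np.array([-ex[1],ex[0]])
P,ye,bl,reg=meas(sys.argv[1])['scene']
p=P[ye&(P[...,2]>.135)&(P[...,2]<.17)]; a=p[:,:2]@ex; b=p[:,:2]@ey
k=(b<np.percentile(b,92))&(b>np.percentile(b,8))
X=np.c_[a,b,np.ones(len(a))][k]; s=np.linalg.lstsq(X,p[k,2],rcond=None)[0]
print(len(p),'tilt deg about x',np.degrees(np.arctan(s[1])),'about y',np.degrees(np.arctan(s[0])),'zmed',np.median(p[:,2]),'b',np.percentile(b,[.5,99.5]),'a',np.percentile(a,[.5,99.5]))
q=P[bl]; print('blue b',np.percentile(q[:,:2]@ey,[.5,99.5]),'a',np.percentile(q[:,:2]@ex,[.5,99.5]))
# yellow -y top edge slope
e=[]
for c in np.arange(a.min()+.01,a.max()-.01,.008):
    j=abs(a-c)<.004
    if j.sum()>4: e.append((c,b[j].min()))
e=np.array(e); print('-y edge yaw',24+np.degrees(np.polyfit(e[:,0],e[:,1],1)[0]))
E
python3 t.py 3; python3 t.py 4
```

```text
1460 tilt deg about x 2.095922883396504 about y -0.4388400489200449 zmed 0.1504108262827094 b [-0.23335696 -0.16274467] a [0.51850256 0.68791246]
blue b [-0.38117825 -0.30222652] a [0.50470781 0.69340645]
-y edge yaw 22.83557594085926
928 tilt deg about x 3.391688753338291 about y -1.0742093454969635 zmed 0.15081257289920036 b [-0.24807605 -0.17770433] a [0.56243193 0.6878915 ]
blue b [-0.38111043 -0.30183001] a [0.50477505 0.69384808]
-y edge yaw 23.841461092531645
```

It's sliding, with only slight lean if any. I'll continue.

```bash
python3 -m crank '[[[-4,0,0],0,0],[[-8,0,0],0,0],[[-12,0,0],0,0],[[-16,0,0],0,0],[[-20,0,0],0,0],[[-24,0,0],0,0],[[-28,0,0],0,0],[[-32,0,0],0,0],[[-35,0,0],0,0],[[-38,0,0],0,0]]'
python3 - <<'E'
from h import *
cap('scene','scene5')
E
python3 t.py 5
```

```text
time: 10.3
eef_pos: [0.632, 0.0592, 0.0853]
tcp_rot: [0.544, 0.839, 0.0, -0.0]
contact_force: [-0.6, 2.0, 3.2]
opening: 1.001
finger_force: 0.0Traceback (most recent call last):
  File "t.py", line 4, in <module>
    P,ye,bl,reg=meas(sys.argv[1])['scene']
                ~~~~^^^^^^^^^^^^^
  File "m.py", line 5, in meas
    c=np.load(f'/tmp/{n}{tag}.npz'); P=np.nan_to_num(cloud(c)); hsv=cv2.cvtColor(c['frame'],cv2.COLOR_BGR2HSV)
    fid = stack.enter_context(open(os.fspath(file), "rb"))
                              ~~~~^^^^^^^^^^^^^^^^^^^^^^^
FileNotFoundError: [Errno 2] No such file or directory: '/tmp/top5.npz'
```

```bash
sed -i "s/for n in('scene','top')/for n in('scene',)/" m.py; python3 t.py 5
python3 - <<'E'
import numpy as np,cv2
a=np.load('/tmp/scene5.npz')['frame'][110:260,200:400]
cv2.imwrite('pics/c5.png',cv2.resize(a,None,fx=4,fy=4))
E
```

```text
898 tilt deg about x 3.5181980019602657 about y -0.9034633155717511 zmed 0.1506549836533555 b [-0.28584211 -0.21572492] a [0.56266768 0.68752125]
blue b [-0.3809984  -0.30208518] a [0.50517644 0.69379059]
-y edge yaw 23.338089240458807
```

View pics/c5.png

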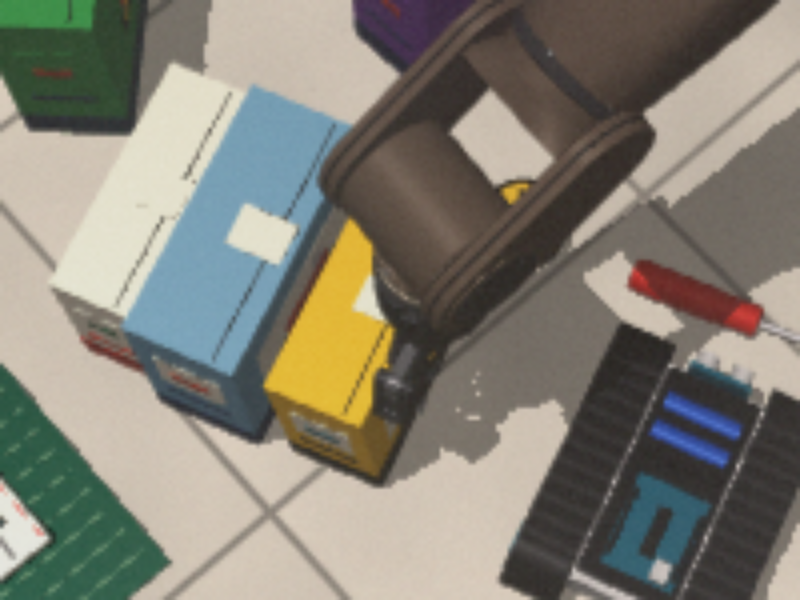

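The carton is sliding upright, with its foot on the bench from (285,430) to (385,480) and parallel to blue. The remaining gap is about 16 mm.

```bash
python3 -m crank '[[[-3,0,0],0,0],[[-6,0,0],0,0],[[-9,0,0],0,0],[[-11,0,0],0,0],[[-12,0,0],0,0],[[-13,0,0],0,0],[[-13,0,0],0,0]]'; python3 -m crank '[[[-1,0,0],0,0],[[-1,0,0],0,0]]';python3 - <<'E'
from h import *
cap('scene','scene6')
E
python3 t.py 6
```

```text
time: 11.05
eef_pos: [0.6373, 0.0475, 0.0853]
tcp_rot: [0.544, 0.839, -0.0, -0.0]
contact_force: [-1.9, 1.4, 2.4]
opening: 0.995
finger_force: 0.0
time: 11.25
eef_pos: [0.6377, 0.0467, 0.0854]
tcp_rot: [0.544, 0.839, 0.0, 0.0]
contact_force: [-1.4, 1.2, 2.4]
opening: 1.001
finger_force: 0.0
875 tilt deg about x 3.169254749238955 about y -0.6119407619683429 zmed 0.15046650895243685 b [-0.29966306 -0.22918498] a [0.56292726 0.68773862]
blue b [-0.3815163  -0.30213319] a [0.50501982 0.69370481]
-y edge yaw 24.257476416206043
```

```bash
for i in 1 2 3; do python3 -m crank '[[[-1,0,0],0,0],[[-1,0,0],0,0]]' | grep -E 'eef|contact'; done
python3 - <<'E'
from h import *
cap('scene','scene7')
E
python3 t.py 7
```

```text
eef_pos: [0.6381, 0.0457, 0.0854]
contact_force: [-1.1, 1.6, 3.5]
eef_pos: [0.6386, 0.0448, 0.0853]
contact_force: [-0.9, 1.7, 2.5]
eef_pos: [0.6386, 0.0442, 0.0849]
contact_force: [-1.6, 2.5, 1.5]
877 tilt deg about x 3.2740417131526574 about y -1.025872100455632 zmed 0.15041981001599014 b [-0.30196031 -0.23170579] a [0.56392827 0.687735  ]
blue b [-0.38140862 -0.30218058] a [0.50507924 0.69413122]
-y edge yaw 24.36738629978302
```

```bash
for i in 1 2; do python3 -m crank '[[[-1,0,0],0,0],[[-1,0,0],0,0]]' | grep -E 'eef|contact'; done
python3 - <<'E'
from h import *
cap('scene','scene8')
E
python3 t.py 8
```

```text
eef_pos: [0.6385, 0.0432, 0.0843]
contact_force: [-2.0, 3.0, -0.5]
eef_pos: [0.6391, 0.0421, 0.0846]
contact_force: [-1.5, 2.4, -1.4]
870 tilt deg about x 0.9451331086437024 about y -0.9284012992285156 zmed 0.14960232123565065 b [-0.30385779 -0.23380407] a [0.5644973 0.6874752]
blue b [-0.38355855 -0.30403602] a [0.50513566 0.69390724]
-y edge yaw 23.663244897979446
```

```bash
python3 -m crank '[[[5,0,0],0,0],[[15,0,0],0,0],[[30,0,0],0,0],[[40,0,0],0,0],[[40,0,-45],0,0],[[40,0,-95],0,0],[[40,0,-140],0,0],[[90,0,-140],0,0],[[140,0,-140],0,0],[[190,0,-140],0,0]]'
python3 - <<'E'
from h import *
f=cap('scene','scene9')['frame'][110:260,200:400]
g=cap('top','top9')['frame'][90:240,310:460]
cv2.imwrite('pics/c9.png',np.hstack([cv2.resize(f,(453,340)),cv2.resize(g,(340,340))]))
E
python3 t.py 9; python3 t.py 0; python3 t.py 3
```

```text
time: 13.4
eef_pos: [0.5613, 0.2174, 0.2263]
tcp_rot: [0.544, 0.839, 0.001, 0.001]
contact_force: [0.9, 0.5, 0.4]
opening: 0.994
finger_force: 0.0
1547 tilt deg about x 0.16050412844929274 about y -0.28437230578910416 zmed 0.1494374237465821 b [-0.30164305 -0.23187487] a [0.51757623 0.68727128]
blue b [-0.38110553 -0.3021705 ] a [0.50489386 0.69359914]
-y edge yaw 24.152934978034185
1080 tilt deg about x -6.490101794392004 about y -0.2918507858399652 zmed 0.14713633698973172 b [-0.12554403 -0.07632887] a [0.52050232 0.68896714]
blue b [-0.38145972 -0.30223381] a [0.50493882 0.69365199]
-y edge yaw 22.61041939604995
1460 tilt deg about x 2.095922883396504 about y -0.4388400489200449 zmed 0.1504108262827094 b [-0.23335696 -0.16274467] a [0.51850256 0.68791246]
blue b [-0.38117825 -0.30222652] a [0.50470781 0.69340645]
-y edge yaw 22.83557594085926
```

View pics/c9.png

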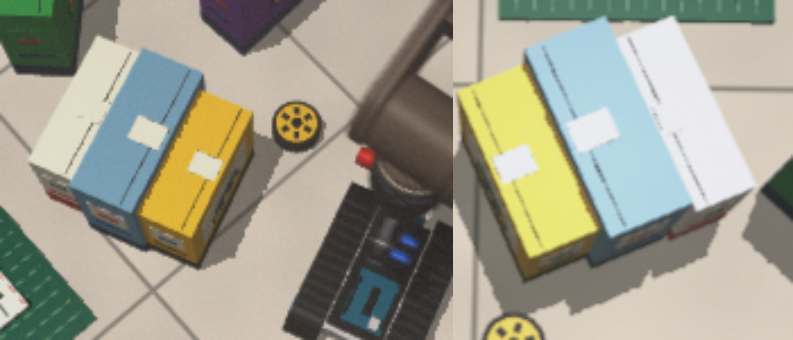

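The yellow carton's top lies against blue (left half at (175,150), right half at (560,160)), and blue, white, wheel and rover are in place. One check that its face is vertical down to the foot.

Run:
```python
from h import *
th=np.radians(24.1); ex=np.array([np.cos(th),np.sin(th)]); ey=np.array([-ex[1],ex[0]])
P=np.nan_to_num(cloud(np.load('/tmp/scene9.npz'))); a=P[...,:2]@ex; b=P[...,:2]@ey; z=P[...,2]
for lo in(.01,.03,.05,.07,.09,.11,.13):
    k=(abs(a-.60)<.075)&(b>-.26)&(b<-.2)&(z>lo)&(z<lo+.02); print(lo,k.sum(),np.median(b[k]).round(4))
Q=np.nan_to_num(cloud(np.load('/tmp/scene0.npz'))); a=Q[...,:2]@ex; b=Q[...,:2]@ey; z=Q[...,2]
for lo in(.01,.05,.09,.13):
    k=(abs(a-.60)<.075)&(b>-.33)&(b<-.28)&(z>lo)&(z<lo+.02); print('blue',lo,k.sum(),np.median(b[k]).round(4))
# movement of others: depth change near bystanders
d=np.abs(np.load('/tmp/scene9.npz')['range_z']-np.load('/tmp/scene0.npz')['range_z'])
for nm,(r,c) in dict(white=(150,240),wheel=(165,331),motor=(237,420),batt=(282,414),blue=(165,265)).items(): print(nm,np.median(d[r-8:r+8,c-8:c+8]).round(4))
```

```text
0.01 65 -0.233
0.03 47 -0.2333
0.05 58 -0.2327
0.07 68 -0.2326
0.09 61 -0.2329
0.11 78 -0.2333
0.13 362 -0.2437
blue 0.01 75 -0.3029
blue 0.05 64 -0.3027
blue 0.09 96 -0.3026
blue 0.13 102 -0.3032
white 0.0024
wheel 0.0027
motor 0.0026
batt 0.0022
blue 0.0023
```

The face is vertical from top to foot at -0.233, and blue's face is at -0.303. That is a 70 mm difference, exactly the carton's thickness, so the gap is closed.

```bash
python3 -c "
from plant import ctrl;print(ctrl.sign_off())"
```

```text
the job is handed in; nothing more can be done
None
```

The yellow carton was pushed upright and then slid flat against the blue carton, with the gap closed to within about 1 mm; the job was handed in at about 13.5 s. In the last pictures the blue carton was back in place after tipping about 2 mm during the final push, and the rover, the white carton and the small parts in view had not visibly moved.

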